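# Snap the tube incubator's lid shut and press its start key

### The job

The tubes are loaded in the pale bench incubator, but its clear lid is still ajar. Press the lid down by its blue tab until the catch snaps and the lid stays flat shut; then press the green start key until it clicks and stays down. Do not press the red key.

Things in the scene. Friction and masses are not known exactly. Their poses are not given: they have to be found in the camera images.
- lid_tab (a point): Centre of the top face of the blue tab (70 x 32 mm) at the front edge of the clear lid, 126 mm from the hinge at the lid's far edge. z: normal to the lid, vertical once shut; x: from tab to hinge. Starts ajar 0.26 rad, tab 128 mm above the bench. Resists up to about 8 N, then 3/4 of the way down snaps shut by itself on a hard stop and stays; tab then 96 mm high, 7 mm nearer the robot
- green_key (a joint): How far the green start key is pressed, m: 0 up, 0.006 fully down. It resists up to about 5 N, most at 2 mm; after 4 mm it snaps down by itself and stays down
- green_key_top (a point): Centre of the top of the green start key, a round cap 30 mm across in a black ring, 71 mm above the bench when up, 9 mm proud of its ring. On the low dark panel at the front of the incubator (a fixed pale box 220 deep, 180 wide, 85 mm high), 45 mm left or right of its middle (this varies), 55 mm in front of the shut lid's tab centre. z up; press straight down
- red_key: The red stop key, the same size and kind as the green one, beside it on the same panel, 90 mm away centre to centre; origin at the centre of the cap's underside, its top 12 mm higher. It must stay up

How it is judged:
By the outcome, as a careful person would: the job done as asked, in the order asked, and still so for the second after the job is handed in, with the robot touching nothing.
It also fails if it takes over 37 s, if anything falls off the work surface, if the arm or the gripper's body presses on something with over 40 N, if the wrist force passes 120 N, or if a joint passes its speed limit or range.

### The arm

A 6-joint arm with a two-finger parallel gripper is mounted at the origin on the work surface. World frame = base frame: x ahead of the robot, y to its left, z up, the work surface at z = 0. Lengths are in m, angles in rad, forces in N, time in s.
With the tool pointing down it reaches from about 0.375 to 0.75 m from the base axis. Payload 9 kg.
Tool frame: the origin (TCP) lies on the mounting face of the last link; the fingertips stand 173 mm ahead of it and the grasp point (between the pads) lies arm.tcp_to_grasp ahead of it (arm.tcp_to_grasp is the distance from the TCP to the grasp point, in m); z points along the fingers, y is the line along which they close (so a half turn about z gives the same grasp; the last joint's range is limited). The gripper opens to 85 mm and grips with 20 to 120 N. Pads are 22 mm wide; open, the fingers measure 114 mm over their backs; the gripper's body (76 mm by 85 mm) begins 54 mm behind the grasp point. The pads swing forward as they close: fully open they stand 13 mm farther back than shut.
Start: joints at [-1.444, 0.104, 0.097, 1.564, 0, 1.353], TCP at [0.203, -0.565, 0.405] pointing down, gripper open.
Joint ranges: [-2.99, 2.99], [-0.84, 1.86], [-1.1, 1.16], [-1.84, 2.11], [-1.51, 1.56], [-3.14, 3.14]. Speed limits (rad/s): [2.22, 2.22, 2.57, 3.14, 3.14, 3.14].

### API

Orientations are given as a unit quaternion [w, x, y, z].
In Python, from bench import arm gives the robot as it stands.
- The arm moves only by the tool jog_arm, never from a script. Its argument "moves" is one flat list of numbers, 7 for each row, row after row: the finger opening in cm, from 0 to 8.54, then the shift along the tool's x, y, z in cm, then the turn, a rotation vector about the tool's x, y, z in degrees. A call has 1 to 20 rows; each row shifts and turns the commanded pose from where the row before left it, along the tool's axes as they then stand; what a row does not reach is not made up. A row lasts 1/8 s, in which the tool goes at most 62.5 mm and 10.7 degrees, less where a joint would pass 70% of its speed; a pose out of reach is approached as far as the arm can. A call with a gripper value outside its range is refused whole. The fingers move at their own pace and stop on an object; "force" is the grip in N (left out, the last holds). Time passes only in rows, so rows that do not move let the fingers close. It gives the time, the measured TCP pose, the force, the opening and the grip force at its end, in the units of the state.
- arm.state(): the state, without advancing time (a new reading comes with each control period).
- arm.get_image(name): name is "scene" or "top" or "wrist"; returns a dict with "color" (400x640x3 uint8, red, green, blue), "fx", "fy", "cx", "cy" (pixels), "R" (3x3) and "t" (3): a world point X has camera coordinates R X + t. Camera axes: x right, y down, z forward; pixel columns grow to the right and rows downward; lengths in m; the calibration is good to about 2 mm. A picture is of the moment at which its call begins. There is no depth.
- arm.job_done(): hands the job in; it is judged then, once.
The state is a dict: "clock": time; "qpos": joint angles; "joint_vel": joint speeds; "joint_efforts": joint torques, N m; "tool_pos": TCP position; "tcp_rot": TCP orientation; "wrist_force": force on the tool from outside, world axes, zero at the start; "torque": the same for the moment, N m; "opening": finger opening in m; "grasp_force": force on a finger pad.
Only numpy, scipy, OpenCV 4.12 (cv2) and the standard library are available. Lean on these libraries where they do the work, as an engineer would, in place of code of your own. Each camera call takes 0.05 s, during which the arm holds its last target. There are 200 camera calls.

## Working session

There is one attempt and no reset: what is moved stays moved. The work goes in short steps, Python scripts to look and compute and a tool call to move; the robot and the scene stay as the last step left them, time stands still between calls to the robot, and variables do not carry over. Pictures are saved under pics/ and viewed, at most 10 in all, crops included, and the job is handed in when it is done.

Besides the shell and the picture viewer there is one more tool, called after ">>>" as name(argument=value, ...) on one line, values as JSON. jog_arm: Moves the arm, as the interface text tells. Its arguments: {"type":"object","properties":{"moves":{"type":"array"},"force":{"type":"number"}},"required":["moves"]}

```bash
mkdir -p pics
python3 - <<'E'
from bench import arm
import cv2,pickle
s=arm.state();print(s['clock'],s['tool_pos'],s['tcp_rot'],s['opening'],arm.tcp_to_grasp)
d={}
for n in("scene","top"):
    d[n]=arm.get_image(n);cv2.imwrite(f"pics/{n}1.png",d[n]["color"][:,:,::-1])
pickle.dump(d,open("d.pkl","wb"))
E
```

```text
0.0 [ 0.20279271 -0.56457427  0.40391467] [-6.74220619e-04  9.85176270e-01  1.71543759e-01  3.15149068e-05] 0.08537192605448848 0.1547
```

View pics/top1.png

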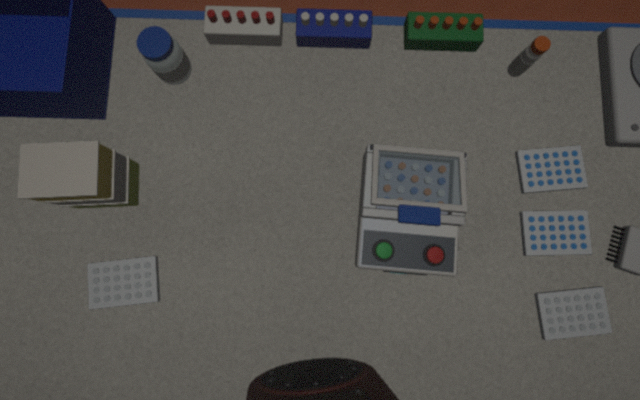

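View pics/scene1.png

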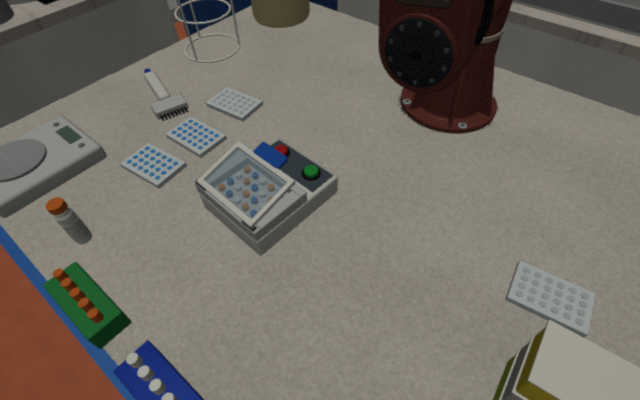

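The top view shows the green key at about (384,250), the red key at (435,255) and the blue tab at (419,215). The scene view shows the same layout. Next I locate each of them by colour.

```bash
cat > h.py <<'E'
import numpy as np,cv2
def ray(c,u,v,z):
    R=np.array(c["R"]);o=-R.T@np.array(c["t"])
    d=R.T@np.array([(u-c["cx"])/c["fx"],(v-c["cy"])/c["fy"],1]);return o+d*(z-o[2])/d[2]
def blob(c,box,ch):
    x0,y0,x1,y1=box;p=c["color"][y0:y1,x0:x1].astype(float)
    o=[i for i in range(3) if i!=ch];m=p[...,ch]-np.maximum(p[...,o[0]],p[...,o[1]])
    m=(m>0.4*m.max());n,l,s,ce=cv2.connectedComponentsWithStats(m.astype(np.uint8))
    k=1+s[1:,4].argmax();r=cv2.minAreaRect(np.argwhere(l==k)[:,::-1].astype(np.float32))
    return ce[k]+[x0,y0],s[k],[np.round(q+[x0,y0],1) for q in cv2.boxPoints(r)]
E
python3 - <<'E'
import pickle;from h import *
d=pickle.load(open("d.pkl","rb"))
B={"top":dict(g=(365,235,405,268),r=(415,240,455,272),b=(390,198,448,230)),"scene":dict(g=(298,160,325,184),r=(270,140,292,160),b=(248,138,292,172))}
for n in d:
  for k,ch,z in(("g",1,.068),("r",0,.068),("b",2,.127)):
    c,s,q=blob(d[n],B[n][k],ch);print(n,k,c.round(1),s[4],ray(d[n],*c,z).round(4))
    if k=="b": print([ray(d[n],*p,z).round(4)[:2] for p in q])
E
```

```text
scene g [310.5 170.7] 149 [ 0.4657 -0.0742  0.068 ]
scene r [281.6 148.7] 82 [ 0.4544 -0.1651  0.068 ]
scene b [270.3 154.8] 467 [ 0.5231 -0.1213  0.127 ]
[array([ 0.5386, -0.1538]), array([ 0.503 , -0.1671]), array([ 0.5074, -0.0898]), array([ 0.5413, -0.0795])]
top g [383.6 250. ] 225 [ 0.4635 -0.076   0.068 ]
top r [434.9 254.6] 227 [ 0.4578 -0.1662  0.068 ]
top b [418.9 214.7] 741 [ 0.5213 -0.1243  0.127 ]
[array([ 0.5088, -0.0882]), array([ 0.5378, -0.0905]), array([ 0.5337, -0.1612]), array([ 0.5048, -0.1584])]
```

>>> jog_arm(moves=[0,0,0,0,0,0,7.8,0,0,0,0,0,0,7.8,0,0,0,0,0,0,7.8,0,1.4,-2.3,0,0,0,0,0,2.9,-4.6,0,0,0,0,0,2.9,-4.6,0,0,0,0,0,2.9,-4.6,0,0,0,0,0,2.9,-4.6,0,0,0,0,0,2.9,-4.6,0,0,0,0,0,2.9,-4.6,0,0,0,0,0,2.9,-4.6,0,0,0,0,0,2.9,-4.6,0,0,0,0,0,2.9,-4.6,0,0,0,0,0,1.4,-2.3,0,0,0,0,0,0,0,0,0,0,0,0,0,0,0,0,0,0])

```text
clock: 2.1
tool_pos: [0.5202, -0.1245, 0.4044]
tcp_rot: [0.0, 0.999, -0.032, -0.0]
wrist_force: [-0.6, 0.1, -1.0]
opening: -0.0001
grasp_force: 0.0
```

>>> jog_arm(moves=[0,0,0,3,0,0,0,0,0,0,4,0,0,0,0,0,0,2,0,0,0,0,0,0,0.6,0,0,0,0,0,0,0,0,0,0,0,0,0,0,0,0,0])

```text
clock: 2.85
tool_pos: [0.5209, -0.1243, 0.3102]
tcp_rot: [0.001, 0.999, -0.032, 0.001]
wrist_force: [-0.1, 0.1, -0.1]
opening: 0.0
grasp_force: 0.0
```

Run:
```python
from bench import arm
import cv2,numpy as np
a=arm.get_image("scene")["color"][90:260,170:390,::-1];b=arm.get_image("wrist")["color"][:,:,::-1]
a=cv2.resize(a,None,fx=1.8,fy=1.8,interpolation=cv2.INTER_CUBIC);b=cv2.resize(b,(400,250))
o=np.zeros((306,796,3),np.uint8);o[:,:396]=a;o[:250,396:]=b;cv2.imwrite("pics/2.png",o)
```

```text
(no output)
```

View pics/2.png

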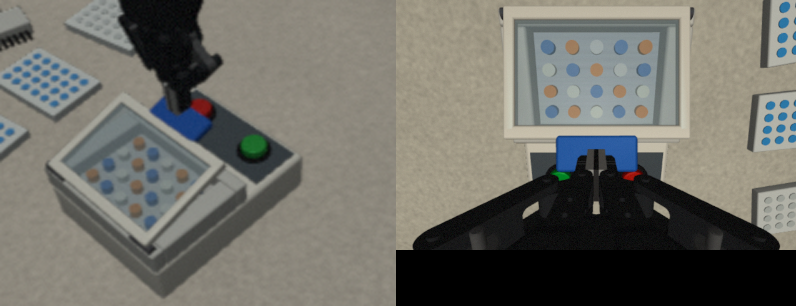

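The closed fingertips are over the blue tab: at (180,110) in the scene crop and (597,155) in the wrist view. Now I press down.

>>> jog_arm(moves=[0,0,0,0.4,0,0,0,0,0,0,0.4,0,0,0,0,-0.04,0,0.3,0,0,0,0,-0.04,0,0.3,0,0,0,0,-0.04,0,0.3,0,0,0,0,-0.04,0,0.3,0,0,0,0,-0.04,0,0.3,0,0,0,0,-0.04,0,0.3,0,0,0,0,0,0,0,0,0,0])

```text
clock: 4.08
tool_pos: [0.5179, -0.1239, 0.2824]
tcp_rot: [0.0, 0.999, -0.032, -0.0]
wrist_force: [-2.3, -0.9, 3.7]
opening: -0.0001
grasp_force: 1.5
```

>>> jog_arm(moves=[0,-0.04,0,0.3,0,0,0,0,-0.04,0,0.3,0,0,0,0,0,0,0.3,0,0,0,0,0,0,0.2,0,0,0,0,0,0,0.2,0,0,0,0,0,0,0,0,0,0])

```text
clock: 4.82
tool_pos: [0.5173, -0.1238, 0.2699]
tcp_rot: [0.0, 0.999, -0.032, 0.0]
wrist_force: [-2.4, 1.0, 3.8]
opening: 0.0001
grasp_force: 1.5
```

>>> jog_arm(moves=[0,0,0,0.1,0,0,0,0,0,0,0.1,0,0,0,0,0,0,0,0,0,0])

```text
clock: 5.2
tool_pos: [0.5173, -0.1238, 0.2698]
tcp_rot: [0.0, 0.999, -0.032, 0.0]
wrist_force: [-8.6, 4.2, 18.7]
opening: 0.0003
grasp_force: 9.4
```

>>> jog_arm(moves=[0,0,0,-1,0,0,0,0,0,0,-2,0,0,0,0,0,0,-4,0,0,0,0,-2.5,0,-2,0,0,0,0,-3.4,-2.3,0,0,0,0,0,0,-2.3,0,0,0,0,0,0,0,0,0,0,0])

```text
clock: 6.08
tool_pos: [0.4613, -0.0733, 0.3589]
tcp_rot: [0.0, 1.0, -0.031, 0.001]
wrist_force: [0.0, -1.0, -0.1]
opening: 0.0003
grasp_force: 0.0
```

Run:
```python
from bench import arm
import cv2,numpy as np
from h import *
s=arm.get_image("scene");w=arm.get_image("wrist")
for n,c,bx,ch,z in(("g",s,(298,160,325,184),1,.068),("b",s,(248,138,300,175),2,.095)):
    ce,st,q=blob(c,bx,ch);print(n,ce.round(1),st[4],ray(c,*ce,z).round(4))
a=s["color"][90:260,170:390,::-1];b=w["color"][:,:,::-1]
a=cv2.resize(a,None,fx=1.8,fy=1.8,interpolation=cv2.INTER_CUBIC);b=cv2.resize(b,(400,250))
o=np.zeros((306,796,3),np.uint8);o[:,:396]=a;o[:250,396:]=b;cv2.imwrite("pics/3.png",o)
```

```text
g [310.5 170.7] 149 [ 0.4658 -0.0741  0.068 ]
b [274.6 164.5] 391 [ 0.5157 -0.1224  0.095 ]
```

View pics/3.png

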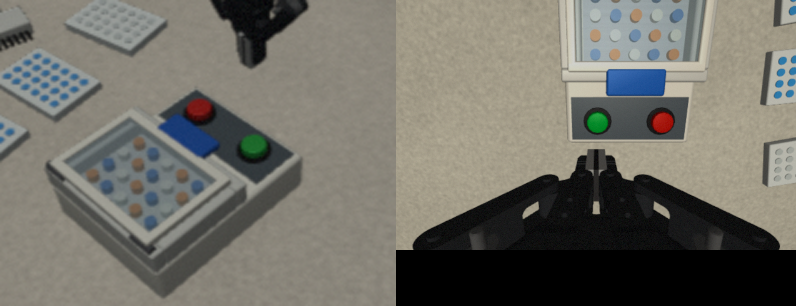

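The lid now lies flat, with the tab at (188,135) in the crop, which projects to 95 mm height. The green key at (253,146) is still up, so I go to it.

>>> jog_arm(moves=[0,0.27,0.17,3,0,0,0,0,0,0,4,0,0,0,0,0,0,2.5,0,0,0,0,0,0,1,0,0,0,0,0,0,0,0,0,0,0,0,0,0,0,0,0])

```text
clock: 6.92
tool_pos: [0.4644, -0.0764, 0.254]
tcp_rot: [0.0, 0.999, -0.032, 0.001]
wrist_force: [1.0, -0.7, 0.9]
opening: -0.0001
grasp_force: 0.0
```

Run:
```python
from bench import arm
import cv2,numpy as np
print(arm.state()["tool_pos"])
a=arm.get_image("scene")["color"][90:260,170:390,::-1];b=arm.get_image("wrist")["color"][:,:,::-1]
a=cv2.resize(a,None,fx=1.8,fy=1.8,interpolation=cv2.INTER_CUBIC);b=cv2.resize(b,(400,250))
o=np.zeros((306,796,3),np.uint8);o[:,:396]=a;o[:250,396:]=b;cv2.imwrite("pics/4.png",o)
```

```text
[ 0.46439667 -0.07642942  0.25396041]
```

View pics/4.png

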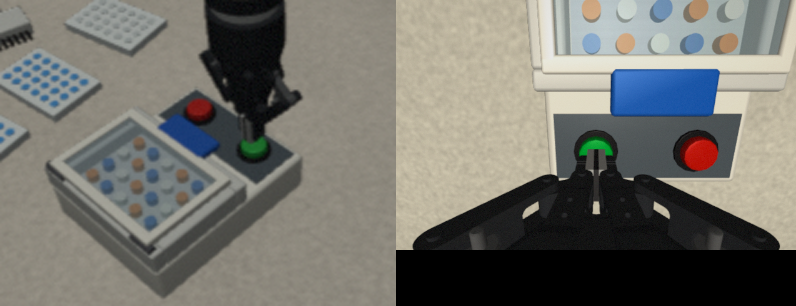

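The fingertips are centred over the green cap, at (596,150) in the wrist view and (253,140) in the scene crop. They are well clear of the red key at (697,152).

>>> jog_arm(moves=[0,0,0,0.6,0,0,0,0,0,0,0.3,0,0,0,0,0,0,0.2,0,0,0,0,0,0,0.1,0,0,0,0,0,0,0.1,0,0,0,0,0,0,0,0,0,0])

```text
clock: 7.78
tool_pos: [0.4638, -0.076, 0.2394]
tcp_rot: [-0.0, 0.999, -0.032, -0.0]
wrist_force: [0.9, 0.1, 0.2]
opening: 0.0003
grasp_force: 0.0
```

>>> jog_arm(moves=[0,0,0,0.1,0,0,0,0,0,0,0.1,0,0,0,0,0,0,0,0,0,0])

```text
clock: 8.15
tool_pos: [0.4639, -0.076, 0.2387]
tcp_rot: [0.0, 0.999, -0.032, 0.0]
wrist_force: [-5.3, 2.5, 10.8]
opening: -0.0004
grasp_force: 5.8
```

>>> jog_arm(moves=[0,0,0,-1,0,0,0,0,0,0,-3,0,0,0,0,0,0,-5,0,0,0,0,-3,0,-3,0,0,0,0,0,0,0,0,0,0,0,0,0,0,0,0,0])

```text
clock: 8.9
tool_pos: [0.4342, -0.0742, 0.3573]
tcp_rot: [0.0, 0.999, -0.032, 0.0]
wrist_force: [-0.4, -0.1, 0.1]
opening: -0.0002
grasp_force: 0.0
```

Run:
```python
from bench import arm
import cv2,numpy as np
from h import *
s=arm.get_image("scene");w=arm.get_image("wrist")
for n,bx,ch,z in(("g",(298,160,325,184),1,.068),("r",(270,140,292,160),0,.068),("b",(248,138,300,175),2,.095)):
    ce,st,q=blob(s,bx,ch);print(n,ce.round(1),st[4],ray(s,*ce,z).round(4))
a=s["color"][90:260,170:390,::-1];b=w["color"][:,:,::-1]
a=cv2.resize(a,None,fx=1.8,fy=1.8,interpolation=cv2.INTER_CUBIC);b=cv2.resize(b,(400,250))
o=np.zeros((306,796,3),np.uint8);o[:,:396]=a;o[:250,396:]=b;cv2.imwrite("pics/5.png",o)
```

```text
g [310.6 171.9] 129 [ 0.4681 -0.0718  0.068 ]
r [280.2 150.3] 133 [ 0.46   -0.1638  0.068 ]
b [274.6 164.5] 387 [ 0.5158 -0.1224  0.095 ]
```

View pics/5.png

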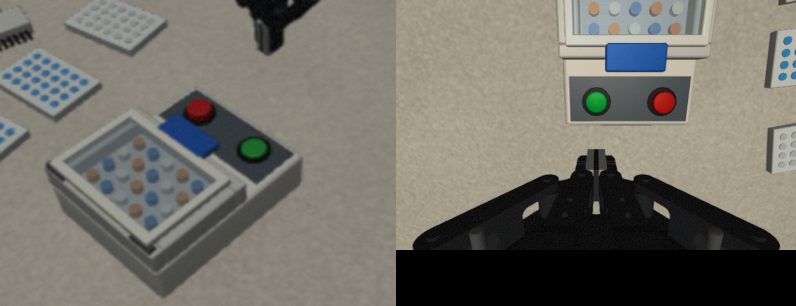

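The green key at (253,148) now sits low in its ring and stays there. The red key at (199,110) is still proud, the lid is flat and the robot is clear.

```bash
python3 -c "
from bench import arm
print(arm.job_done())"
```

```text
the job is handed in; nothing more can be done
None
```

The lid is latched flat, the green start key was then pressed and stays down, the red key was not touched, and the job is handed in at about 9 s on the robot's clock.

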